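# Hold the self-closing pod drawer open at its marker

## Task

The little rolling pin lies in the way of the self-closing drawer of the coffee-pod box: roll it over the worktop to your left, without lifting it, until it lies along the right-hand edge of the chopping board. Then pull the drawer out by its handle until its front is level with the marker on the side rail, and finish still holding it there, because it springs shut when let go. Do not shift the marker or disturb the other things.

Things in the scene. Friction and masses are not known exactly. Their poses are not given: they have to be found in the camera images.
- pin_center (a point): Centre of a small plain wooden rolling pin, a round bar 36 mm in diameter and 130 mm long, 70 to 130 g, lying loose on the worktop in front of the drawer, with its axis roughly pointing away from the robot. x axis: along the pin; y and z turn with it as it rolls (z is up at the start). The pin's axis lies 18 mm above the worktop.
- pin_end_a (a point): Centre of the pin's end nearer the robot, on its axis, 65 mm from pin_center.
- pin_end_b (a point): Centre of the pin's end farther from the robot, on its axis, 65 mm from pin_center.
- board_edge (a point): Point on the top rim of the right-hand long edge (the edge towards -y) of the wooden chopping board that lies on the left of the worktop. The board is 20 mm thick and fixed; the edge runs straight along this point's y axis (about towards the robot), at least 75 mm from the point in the robot's direction and 250 mm away from it. The point's x axis points horizontally into the board (about world +y). A pin lying against the edge has its centre at x = -18 mm in this frame.
- handle_mid (a point): Middle of the drawer's handle: a round steel bar 10 mm thick, 72 mm long, level, parallel to the drawer's front and 34 mm in front of it, 60 mm above the worktop, with a post at each end going back to the front. The gap between bar and front is 29 mm clear. Frame as the box's: -x is the way the drawer pulls out (towards the robot), y along the bar, z up. The box: wood, 150 mm deep, 150 mm wide, 85 mm high, fixed on the worktop, with a tin standing on its top.
- drawer_front (a point): Right-hand edge (towards -y) of the outer face of the drawer's front, 43 mm above the worktop. Moves with the drawer; same axes as handle_mid. The front is 136 mm wide, from 7 to 79 mm above the worktop.
- marker_tip (a point): Tip of the marker: an upright thin steel pointer, 54 mm tall and 3 mm thick, on a low aluminium rail along the right-hand (-y) side of the box, which reaches out beyond the front. The tip is turned to the drawer's edge, 4 mm from its path. Same axes as handle_mid; when the drawer's front is level with the marker, drawer_front and marker_tip have the same x in these axes. The marker slides stiffly (4 N) on the rail.
- drawer (a joint): Drawer pull-out in m: 0 shut, 0.11 fully out. A spring pulls it shut: 3.6 N when shut, 40 N/m more as it comes out.
- marker (a joint): Marker's place on its rail in m: equal to the drawer value at which the drawer's front is level with it.
- lemon: A lemon lying on the chopping board (72 x 55 x 56 mm); origin at its underside. Leave alone.
- red_chilli: A long red pepper on the chopping board (205 mm long); origin at its underside. Leave alone.
- tomato: A tomato (60 mm wide, 66 mm high) standing to the right of the box; origin at its underside. Leave alone.
- garlic: A garlic bulb (56 mm) on the worktop to the right; origin at its underside. Leave alone.
- spice_jar: A spice jar (45 mm wide, 100 mm high) standing behind, between box and board; origin at its underside. Leave alone.
- fork: A fork lying at the right (206 mm long). Leave alone.
- teaspoon: A teaspoon lying farther right (139 mm long). Leave alone.

How it is judged (in metres and radians):
On the way, in this order (a step that is already met when the one before it is completed fails the run):
1. the pin has rolled over: the side that was on top has turned underneath (angle between pin_center's own z axis and vertical above 2.2 rad).
2. the pin lies still along the board's right-hand edge, with the drawer still shut (x of each of pin_end_a, pin_end_b in the frame of board_edge above -0.032 m and x of pin_center in the frame of board_edge below -0.008 m and linear speed of rolling_pin below 0.02 m/s and value of joint drawer below 0.01 m), for 0.2 s.
At the end, for the whole second after the job is handed in: The drawer stands still with its front level with the marker within 6 mm, held by the gripper's fingers (over 1 N) and not by the pin, while the pin still lies on the worktop along the board's right-hand edge, nowhere more than 14 mm away from it (x of drawer_front in the frame of marker_tip between -0.006 and 0.006 m and velocity of joint drawer between -0.01 and 0.01 m/s and contact force between the fingers and drawer above 1 N and contact force between rolling_pin and drawer below 0.2 N and x of each of pin_end_a, pin_end_b in the frame of board_edge above -0.032 m and x of pin_center in the frame of board_edge below -0.008 m and height (world z) of pin_center below 0.024 m); the arm keeps its last pose, push and grip.
It fails at once if the pin is lifted more than 15 mm off the worktop (height (world z) of pin_center above 0.033 m).
It fails at once if the pin falls off the worktop (height (world z) of pin_center below -0.01 m).
It fails at once if the marker is shifted by more than 5 mm (distance of marker_tip from where it was at the start of the episode above 0.005 m).
It fails at once if another thing is shifted by more than 30 mm (distance of any of lemon, red_chilli, tomato, garlic, spice_jar, fork, teaspoon from where it was at the start of the episode above 0.03 m).
It also fails if it takes over 51 s, if anything falls off the work surface, if the arm or the gripper's body presses on something with over 40 N, if the wrist force passes 120 N, or if a joint passes its speed limit or range.

## Robot

A 6-joint arm with a two-finger parallel gripper is mounted at the origin on a cart in front of the work surface, level with it; the furniture and walls round the work are solid. World frame = base frame: x ahead of the robot, y to its left, z up, the work surface at z = 0. Lengths are in m, angles in degrees, forces in N, time in s.
With the tool pointing down it reaches from about 0.3 to 0.95 m from the base axis. Payload 3.1 kg.
Tool frame: the origin (TCP) lies at the very end of the fingers, on their centre line; the grasp point (between the pads) lies 19 mm behind it (manip.pinch_z is the distance from the TCP to the grasp point, in m); z points along the fingers, y is the line along which they close (so a half turn about z gives the same grasp; the last joint's range is limited). The gripper opens to 85 mm and grips with 20 to 120 N. Pads are 22 mm wide; open, the fingers measure 114 mm over their backs; the gripper's body (76 mm by 85 mm) begins 54 mm behind the grasp point. The pads swing forward as they close: fully open they stand 13 mm farther back than shut.
Start: joints at [-73.379, 17.653, 93.61, -0, 68.738, -3.994], TCP at [0.22, -0.585, 0.231] pointing down, gripper open.
Joint ranges: [-175.34, 175.34], [-45.06, 112.39], [2.9, 150.54], [-68.45, 248.45], [3.09, 151.38], [-168.51, 168.51]. Speed limits (degrees/s): [159.86, 159.86, 180, 180, 180, 180].

## Interface

Orientations are given as [roll, pitch, yaw] about the fixed x, y, z axes, in that order (R = Rz(yaw) Ry(pitch) Rx(roll)).
In Python, from plant import get_state, viewer, close_job, manip gives the robot as it stands.
- The arm moves only by the tool apply_moves, never from a script. Its argument "deltas" is a list of rows, each a list of 3 entries, a list of its own where there are three numbers: the shift along the tool's x, y, z each as a share of 20 mm, from -1 to 1, then the turn, a rotation vector about the tool's x, y, z each as a share of 0.12 rad, from -1 to 1, then the gripper command: -1 is fully open, 1 is shut, values between are in proportion. A call has 1 to 5 rows; each row shifts and turns the commanded pose from where the row before left it, along the tool's axes as they then stand; what a row does not reach is not made up. A row lasts 1/12 s, in which the tool goes at most 41.7 mm and 7.16 degrees, less where a joint would pass 70% of its speed; a pose out of reach is approached as far as the arm can. A call with a number of a shift or a turn outside -1 to 1 is refused whole. A call with a gripper value outside its range is refused whole. The fingers move at their own pace and stop on an object; "squeeze" is the grip in N (left out, the last holds). Time passes only in rows, so rows that do not move let the fingers close. It gives the time, the measured TCP pose, the force, the opening and the grip force at its end, in the units of the state.
- get_state(): the state, without advancing time (a new reading comes with each control period).
- viewer.grab_frame(name): name is "scene" or "top" or "wrist"; returns a dict with "image" (420x560x3 uint8, red, green, blue), "mtx" (3x3 intrinsics, pixels), "k1" (the pictures are not rectified: a ray, as slopes to the right and down, at radius r is drawn at 1 + k1 r^2 times it, then the intrinsics apply), "origin" and "attitude" of the camera in the world. Camera axes: x right, y down, z forward; pixel columns grow to the right and rows downward; lengths in m; the calibration is good to about 2 mm. A picture is of the moment at which its call begins. There is no depth.
- close_job(): hands the job in; it is judged then, once.
The state is a dict: "t": time; "qpos": joint angles; "joint_velocities": joint speeds; "joint_torque": joint torques, N m; "ee_pos": TCP position; "ee_rot": TCP orientation; "ft_force": force on the tool from outside, world axes, zero at the start; "moment": the same for the moment, N m; "grip_width": opening from 0.0 (shut) to 1.0 (fully open); "grip_force": force on a finger pad.
Only numpy, scipy, OpenCV 4.12 (cv2) and the standard library are available. Lean on these libraries where they do the work, as an engineer would, in place of code of your own. Each camera call takes 0.05 s, during which the arm holds its last target. There are 200 camera calls.

## Working session

There is one attempt and no reset: what is moved stays moved. The work goes in short steps, Python scripts to look and compute and a tool call to move; the robot and the scene stay as the last step left them, time stands still between calls to the robot, and variables do not carry over. Pictures are saved under pics/ and viewed, at most 10 in all, crops included, and the job is handed in when it is done.

Besides the shell and the picture viewer there is one more tool, called in YAML: its name, and indented under it one key for each argument. apply_moves: Moves the arm, as the interface text tells. Shift numbers are shares of 20 mm and turn numbers shares of 0.12 rad, none past 1 either way. Its arguments: {"type":"object","properties":{"deltas":{"type":"array"},"squeeze":{"type":"number"}},"required":["deltas"]}

```bash
ls; mkdir -p pics
cat > h.py <<'E'
import numpy as np, cv2, json
from plant import get_state, viewer, close_job, manip
def grab(n,save=None):
    f=viewer.grab_frame(n)
    if save: cv2.imwrite(f'pics/{save}.png',f['image'][:,:,::-1])
    return f
def Rm(f):
    from scipy.spatial.transform import Rotation as R
    a=np.array(f['attitude'],float)
    return a if a.shape==(3,3) else (R.from_euler('xyz',a,degrees=True).as_matrix() if a.size==3 else R.from_quat(a).as_matrix())
def ray(f,uv):
    K=np.array(f['mtx']); x,y=(uv[0]-K[0,2])/K[0,0],(uv[1]-K[1,2])/K[1,1]
    rd=np.hypot(x,y); r=rd
    for _ in range(30): r=rd/(1+f['k1']*r*r)
    s=r/rd if rd>0 else 1
    return np.array(f['origin']),Rm(f)@np.array([x*s,y*s,1])
def onz(f,uv,z):
    o,d=ray(f,uv); return o+d*(z-o[2])/d[2]
def proj(f,p):
    c=Rm(f).T@(np.array(p)-f['origin']); x,y=c[:2]/c[2]; s=1+f['k1']*(x*x+y*y); K=np.array(f['mtx'])
    return np.array([K[0,0]*x*s+K[0,2],K[1,1]*y*s+K[1,2]])
E
python3 - <<'E'
from h import *
for n in ('scene','top'):
    f=grab(n,n); print(n,f['origin'],f['attitude'],f['mtx'],f['k1'])
print(get_state(),manip, getattr(manip,'pinch_z',None))
E
```

```text
pics
scene [-0.59632116  0.41874556  0.80234718] [-117.9308006    -1.18901421 -116.28319638] [[470.22297716   0.         277.20640027]
 [  0.         470.22297716 213.58495351]
 [  0.           0.           1.        ]] -0.14730590815909855
top [ 0.51307638 -0.1732596   1.39410864] [-175.25073626   -0.82761645  -89.88268591] [[497.33886201   0.         287.53646118]
 [  0.         497.33886201 210.15289464]
 [  0.           0.           1.        ]] -0.11852952089085908
{'t': 0.1, 'qpos': array([-7.33773303e+01,  1.77009503e+01,  9.36824352e+01,  1.44822958e-03,
        6.87388558e+01, -3.99199499e+00]), 'joint_velocities': array([-0.00864705, -0.15396694, -0.20332884, -0.09690623, -0.05519406,
       -0.01144727]), 'joint_torque': array([-3.28572705e-04, -4.16408050e+01, -2.77645719e+01, -1.71544195e-05,
        4.02966936e-03, -1.77776769e-05]), 'ee_pos': array([ 0.21983088, -0.58425563,  0.23014461]), 'ee_rot': array([-1.79878149e+02, -9.85533834e-03,  2.06141276e+01]), 'ft_force': array([-0.37832807, -1.02370116, -0.79950832]), 'moment': array([-0.01772021, -0.03478405,  0.00624387]), 'grip_force': 0.0, 'grip_width': 1.003030294650803} <Robot object at 0x7f9be6a90050> 0.0187
```

View pics/top.png

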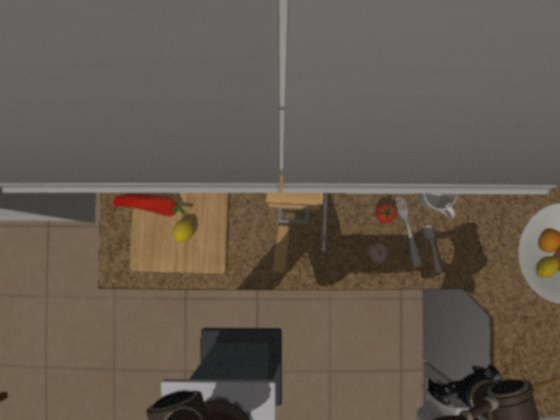

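View pics/scene.png

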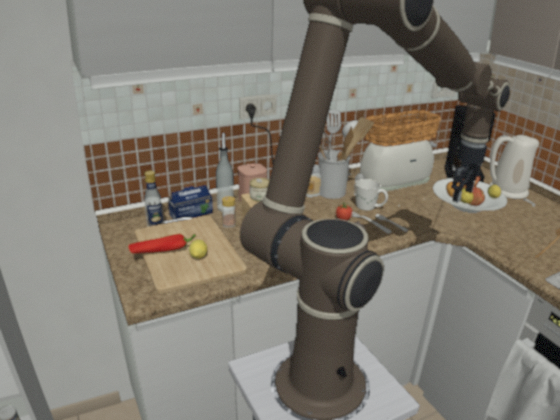

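The top view shows the board at columns 131–227 and rows 193–272. The pin lies at about (281, 245), the handle at (292, 213), the rail and marker at about (325, 245), and the box front at about row 205. In the scene view the arm hides the box. I'll enlarge the top view.

Run:
```python
from h import *
f=grab('top')
im=f['image'][180:300,205:365,::-1]
cv2.imwrite('pics/top2.png',cv2.resize(im,(800,600),interpolation=cv2.INTER_CUBIC))
for uv,z in [((227,195),.02),((224.5,271),.02),((281,222),.018),((281,270),.018),((278,213),.06),((308,213),.06),((268,205),.079),((322,205),.079),((325,245),.01),((185,290),0),((280,187),0.0)]:
    print(uv,z,onz(f,uv,z).round(4))
```

```text
(227, 195) 0.02 [ 0.669  -0.0245  0.02  ]
(224.5, 271) 0.02 [ 0.4588 -0.0199  0.02  ]
(281, 222) 0.018 [ 0.5945 -0.1749  0.018 ]
(281, 270) 0.018 [ 0.462  -0.1752  0.018 ]
(278, 213) 0.06 [ 0.6162 -0.1667  0.06  ]
(308, 213) 0.06 [ 0.6165 -0.2474  0.06  ]
(268, 205) 0.079 [ 0.6359 -0.1401  0.079 ]
(322, 205) 0.079 [ 0.6364 -0.2837  0.079 ]
(325, 245) 0.01 [ 0.5311 -0.2975  0.01  ]
(185, 290) 0 [0.4044 0.0925 0.    ]
(280, 187) 0.0 [ 0.6945 -0.1717  0.    ]
```

View pics/top2.png

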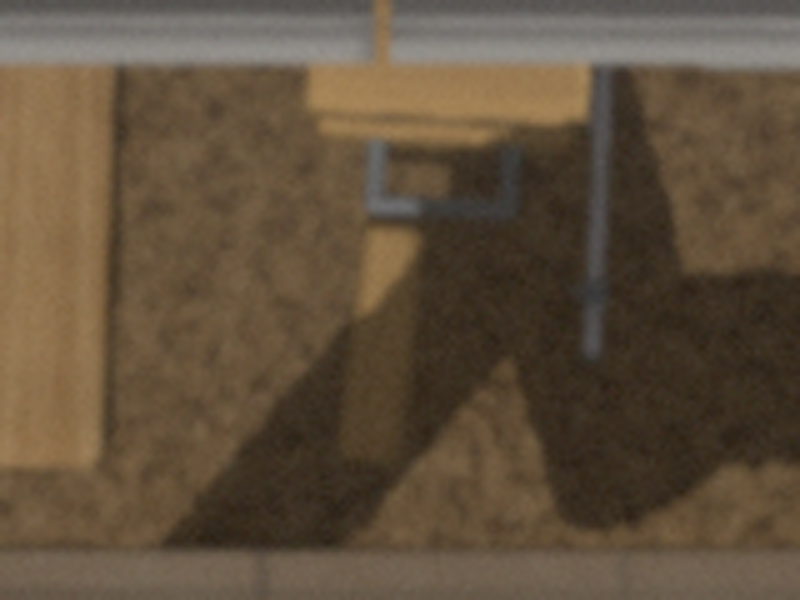

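The enlargement gives these points in crop pixels, with full pixel = 205 + x/5, 180 + y/5:

| Thing | Crop position |
|---|---|
| Handle bar | y≈210, x 370–518 |
| Drawer front | y≈145 |
| Board edge | (115, 70) to (100, 465) |
| Pin | near end about (373, 460), axis leaning slightly right going away |
| Marker | about (592, 292) |

The arm will go to the right of the pin next. I'll work out that move, keeping it high.

```bash
cat >> h.py <<'E'
def plan(target,yaw,start=None,y0=None):
    """rows (tool units) from the present pose to target pos / yaw, tool pointing down"""
    s=get_state(); p=np.array(s['ee_pos'] if start is None else start,float); y=s['ee_rot'][2] if y0 is None else y0
    d=np.array(target)-p; dy=(yaw-y+180)%360-180
    n=int(np.ceil(max(abs(dy)/6.87,np.linalg.norm(d[:2])/20,abs(d[2])/.02*0,np.linalg.norm(d)/.038,1e-9+np.linalg.norm(d[:2])/.0199)))if 0 else int(np.ceil(max(abs(dy)/6.87,np.linalg.norm(d[:2])/.024,abs(d[2])/.02)))
    print('n',n,'at',p.round(4),s['ee_rot'].round(2),'d mm',(d*1e3).round(1),'dyaw',round(dy,2))
    for k in range(n):
        a=np.radians(y+dy*k/n); st=d/n/.02
        print([round(st[0]*np.cos(a)+st[1]*np.sin(a),2),round(st[0]*np.sin(a)-st[1]*np.cos(a),2),round(-st[2],2)],round(-np.radians(dy/n)/.12,2))
E
python3 - <<'E'
from h import *
plan((.50,-.27,.20),91.2)
E
```

```text
n 18 at [ 0.2198 -0.5844  0.2303] [-1.7989e+02 -1.0000e-02  2.0610e+01] d mm [280.2 314.4 -30.3] dyaw 70.59
[np.float64(1.04), np.float64(-0.54), np.float64(0.08)] -0.57
[np.float64(1.07), np.float64(-0.47), np.float64(0.08)] -0.57
[np.float64(1.1), np.float64(-0.4), np.float64(0.08)] -0.57
[np.float64(1.12), np.float64(-0.32), np.float64(0.08)] -0.57
[np.float64(1.14), np.float64(-0.24), np.float64(0.08)] -0.57
[np.float64(1.16), np.float64(-0.16), np.float64(0.08)] -0.57
[np.float64(1.17), np.float64(-0.08), np.float64(0.08)] -0.57
[np.float64(1.17), np.float64(-0.0), np.float64(0.08)] -0.57
[np.float64(1.17), np.float64(0.08), np.float64(0.08)] -0.57
[np.float64(1.16), np.float64(0.15), np.float64(0.08)] -0.57
[np.float64(1.15), np.float64(0.23), np.float64(0.08)] -0.57
[np.float64(1.13), np.float64(0.31), np.float64(0.08)] -0.57
[np.float64(1.1), np.float64(0.39), np.float64(0.08)] -0.57
[np.float64(1.07), np.float64(0.46), np.float64(0.08)] -0.57
[np.float64(1.04), np.float64(0.54), np.float64(0.08)] -0.57
[np.float64(1.0), np.float64(0.6), np.float64(0.08)] -0.57
[np.float64(0.96), np.float64(0.67), np.float64(0.08)] -0.57
[np.float64(0.91), np.float64(0.74), np.float64(0.08)] -0.57
```

apply_moves:
  deltas:
    - [[1,-0.5,0.08],[0,0,-0.57],-1]
    - [[1,-0.45,0.08],[0,0,-0.57],-1]
    - [[1,-0.4,0.08],[0,0,-0.57],-1]
    - [[1,-0.3,0.08],[0,0,-0.57],-1]
    - [[1,-0.25,0.08],[0,0,-0.57],-1]

```text
t: 0.57
ee_pos: [0.2907, -0.5028, 0.2227]
ee_rot: [-180.0, -0.0, 40.4]
ft_force: [-0.5, 0.4, -0.2]
grip_width: 0.995
grip_force: 0.0
```

apply_moves:
  deltas:
    - [[1,-0.15,0.08],[0,0,-0.57],-1]
    - [[1,-0.1,0.08],[0,0,-0.57],-1]
    - [[1,0,0.08],[0,0,-0.57],-1]
    - [[1,0.1,0.08],[0,0,-0.57],-1]
    - [[1,0.15,0.08],[0,0,-0.57],-1]

```text
t: 0.98
ee_pos: [0.358, -0.428, 0.2149]
ee_rot: [-180.0, -0.0, 60.0]
ft_force: [-0.3, -0.8, 0.1]
grip_width: 1.0
grip_force: 0.0
```

apply_moves:
  deltas:
    - [[1,0.25,0.08],[0,0,-0.57],-1]
    - [[1,0.3,0.08],[0,0,-0.57],-1]
    - [[1,0.4,0.08],[0,0,-0.57],-1]
    - [[1,0.45,0.08],[0,0,-0.57],-1]
    - [[1,0.5,0.08],[0,0,-0.57],-1]

```text
t: 1.4
ee_pos: [0.4312, -0.3496, 0.2069]
ee_rot: [-180.0, -0.0, 79.6]
ft_force: [0.7, 0.1, -0.1]
grip_width: 1.006
grip_force: 0.0
```

Run:
```python
from h import *
plan((.49,-.25,.20),91.2)
f=grab('wrist','w1'); g=grab('top','top3')
c=g['image'][180:300,205:365,::-1]
c=cv2.resize(c,(560,420),interpolation=cv2.INTER_CUBIC)
cv2.imwrite('pics/both.png',cv2.resize(np.hstack([f['image'][:,:,::-1],c]),(800,300)))
print(f['origin'],f['attitude'])
```

```text
n 5 at [ 0.4312 -0.3496  0.2069] [-1.7997e+02 -2.0000e-02  7.9580e+01] d mm [58.8 99.6 -6.9] dyaw 11.62
[np.float64(1.09), np.float64(0.4), np.float64(0.07)] -0.34
[np.float64(1.07), np.float64(0.44), np.float64(0.07)] -0.34
[np.float64(1.05), np.float64(0.49), np.float64(0.07)] -0.34
[np.float64(1.03), np.float64(0.53), np.float64(0.07)] -0.34
[np.float64(1.01), np.float64(0.57), np.float64(0.07)] -0.34
[ 0.44378569 -0.28379988  0.34931325] [ 1.64433837e+02 -4.19893296e-02 -1.03744378e+01]
```

View pics/w1.png

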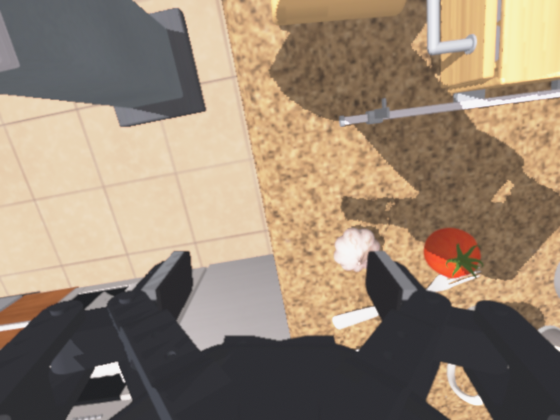

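The wrist view shows the pin at the top edge, columns 272–405. The handle bar is at column 433, its post end is at (470, 44), and the marker is at (378, 110). I'll move on for a full view.

apply_moves:
  deltas:
    - [[1,0.4,0.07],[0,0,-0.34],-1]
    - [[1,0.45,0.07],[0,0,-0.34],-1]
    - [[1,0.5,0.07],[0,0,-0.34],-1]
    - [[1,0.5,0.07],[0,0,-0.34],-1]
    - [[1,0.55,0.07],[0,0,-0.34],-1]

```text
t: 1.92
ee_pos: [0.4886, -0.2558, 0.2001]
ee_rot: [-180.0, 0.0, 91.1]
ft_force: [-0.6, -0.2, -0.2]
grip_width: 0.997
grip_force: 0.0
```

Run:
```python
from h import *
print(get_state()['ee_pos'],get_state()['ee_rot'])
f=grab('wrist'); 
im=cv2.resize(f['image'][:300,:,::-1],(800,429),interpolation=cv2.INTER_CUBIC); cv2.imwrite('pics/w2.png',im)
import pickle; pickle.dump(f,open('w2.pkl','wb')); print(f['origin'])
```

```text
[ 0.48863997 -0.25583402  0.20007614] [-1.79972885e+02  2.18235665e-02  9.11034387e+01]
[ 0.48770952 -0.18877464  0.34244631]
```

View pics/w2.png

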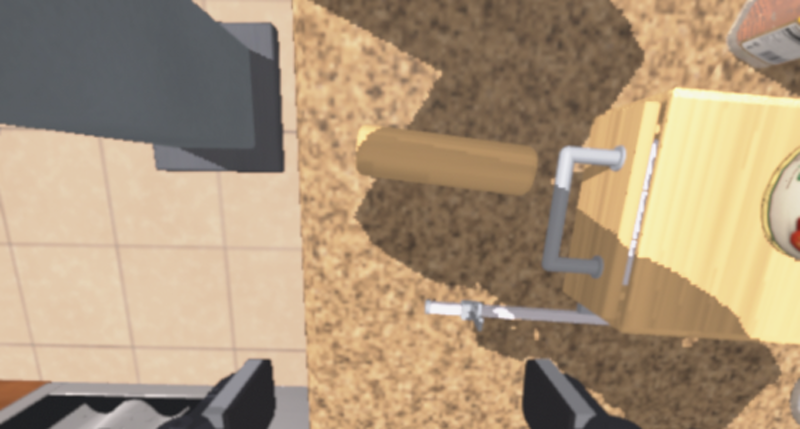

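The wrist view, in view pixels (×0.7 = image pixels), shows:

| Thing | View position |
|---|---|
| Pin | (362, 152) to (533, 170) |
| Handle bar | (567, 155) to (553, 265) |
| Marker | around (475, 313) |
| Drawer front top edge | (657, 100) to (613, 330) |
| Tin | on the box, right edge of the picture |

The pin looks clear of the handle.

Run:
```python
from h import *
import pickle; f=pickle.load(open('w2.pkl','rb'))
for n,uv,z in [('pin a near',(361,152),.018),('pin b',(531,171),.018),('bar L',(567,153),.06),('bar R',(552,267),.06),('front topL',(656,101),.079),('front topR',(613,329),.079),('mark top',(468,313),.054),('mark base',(481,313),.006),('mark topmid',(475,305),.054),('railend',(427,308),.01),('box topL',(672,89),.085),('tin edge',(765,220),.09)]:
    print(n,(onz(f,(uv[0]*.7,uv[1]*.7),z)).round(4))
m=f['image'][200:235,285:365,::-1]
cv2.imwrite('pics/mk.png',cv2.resize(m,(800,350),interpolation=cv2.INTER_CUBIC))
```

```text
pin a near [ 0.4599 -0.1716  0.018 ]
pin b [ 0.5871 -0.1824  0.018 ]
bar L [ 0.5964 -0.1715  0.06  ]
bar R [ 0.5955 -0.2467  0.06  ]
front topL [ 0.638  -0.1424  0.079 ]
front topR [ 0.6348 -0.2846  0.079 ]
mark top [ 0.5405 -0.2833  0.054 ]
mark base [ 0.5603 -0.2988  0.006 ]
mark topmid [ 0.5452 -0.2771  0.054 ]
railend [ 0.514 -0.294  0.01 ]
box topL [ 0.6427 -0.1368  0.085 ]
tin edge [ 0.7109 -0.2087  0.09  ]
```

View pics/mk.png

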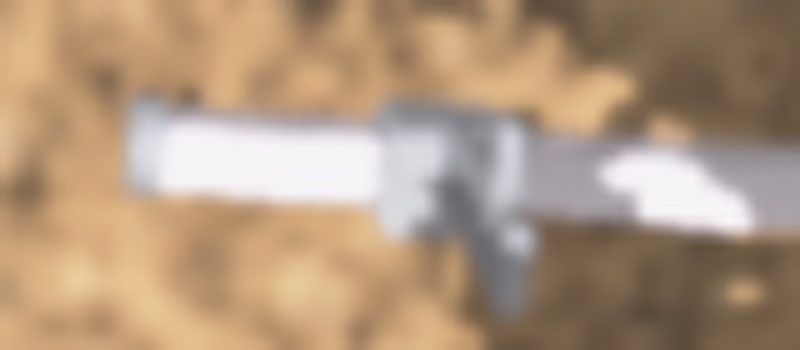

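The crop shows the marker's foot at image pixel (330, 219) and its pointer rising to (336, 231), with a bright spot at (336.5, 224).

Run:
```python
from h import *
import pickle; f=pickle.load(open('w2.pkl','rb'))
print('foot',onz(f,(330,219),.01).round(4))
for z in (.043,.05,.054,.06): print(z,onz(f,(336,230.5),z).round(4),onz(f,(336.7,224),z).round(4))
g=grab('top','top4'); a=g['image'][225:250,310:340,::-1]
for uv,z in [((323.4,238.4),.054),((323.4,238.4),.02),((324,205.5),.079),((279.5,208),.06),((307.5,222),.06)]: print(uv,z,onz(g,uv,z).round(4))
# board edge: brightness gradient per row in top view
im=cv2.cvtColor(g['image'],cv2.COLOR_RGB2HSV)
```

```text
foot [ 0.5514 -0.2975  0.01  ]
0.043 [ 0.5526 -0.2998  0.043 ] [ 0.5528 -0.2923  0.043 ]
0.05 [ 0.551  -0.2972  0.05  ] [ 0.5513 -0.2899  0.05  ]
0.054 [ 0.5502 -0.2957  0.054 ] [ 0.5504 -0.2885  0.054 ]
0.06 [ 0.5489 -0.2935  0.06  ] [ 0.5491 -0.2864  0.06  ]
(323.4, 238.4) 0.054 [ 0.5483 -0.2893  0.054 ]
(323.4, 238.4) 0.02 [ 0.5492 -0.2922  0.02  ]
(324, 205.5) 0.079 [ 0.6351 -0.289   0.079 ]
(279.5, 208) 0.06 [ 0.6297 -0.1707  0.06  ]
(307.5, 222) 0.06 [ 0.5922 -0.2461  0.06  ]
```

Box and board both have yaw of about −1.2°, so the tool yaw should be 88.8. The pin runs from (0.460, −0.172) to (0.587, −0.182). The marker is at x≈0.550 and the bar at x≈0.596. I'll descend to the right of the pin with the fingers half open along it.

apply_moves:
  deltas:
    - [[0.12,0.16,1],[0,0,0.33],0]
    - [[0.12,0.16,1],[0,0,0],0]
    - [[0.12,0.16,1],[0,0,0],0]
    - [[0.12,0.16,1],[0,0,0],0]
    - [[0.12,0.16,1],[0,0,0],0]
  squeeze: 30

```text
t: 2.43
ee_pos: [0.5044, -0.2454, 0.0995]
ee_rot: [-180.0, 0.1, 88.7]
ft_force: [0.6, 0.1, -0.4]
grip_width: 0.503
grip_force: 0.0
```

apply_moves:
  deltas:
    - [[0.12,0.16,1],[0,0,0],0]
    - [[0.12,0.16,1],[0,0,0],0]
    - [[0.12,0.16,1],[0,0,0],0]
    - [[0.12,0.16,1],[0,0,0],0]
    - [[0.12,0.16,0.6],[0,0,0],0]

```text
t: 2.85
ee_pos: [0.5194, -0.233, 0.006]
ee_rot: [-179.8, -0.0, 88.7]
ft_force: [-1.2, -0.6, -0.3]
grip_width: 0.498
grip_force: 0.0
```

Run:
```python
from h import *
s=get_state();print(s['ee_pos'],s['ee_rot'],s['grip_width'],s['ft_force'])
f=grab('wrist','w3'); g=grab('top','top5')
```

```text
[ 0.51936861 -0.23298962  0.00604144] [-1.79819909e+02 -4.98908774e-02  8.87159787e+01] 0.49817555492702 [-1.19655267 -0.63689016 -0.29496049]
```

View pics/w3.png

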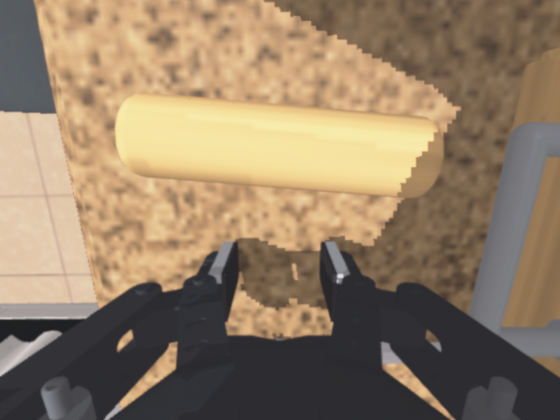

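The fingers stand just to the right of the pin, tips low at about (230, 260) and (335, 260), with the pin at rows 95–195. I'll push it left gently.

apply_moves:
  deltas:
    - [[0.6,0,0],[0,0,0],0]
    - [[0.4,0,0],[0,0,0],0]
    - [[0.4,0,0],[0,0,0],0]
    - [[0.4,0,0],[0,0,0],0]
    - [[0.4,0,0],[0,0,0],0]

```text
t: 3.37
ee_pos: [0.5226, -0.1877, 0.0093]
ee_rot: [179.9, 0.0, 88.8]
ft_force: [-0.2, 0.7, -0.1]
grip_width: 0.5
grip_force: 0.0
```

apply_moves:
  deltas:
    - [[0.4,0,0],[0,0,0],0]
    - [[0.4,0,0],[0,0,0],0]
    - [[0.4,0,0],[0,0,0],0]
    - [[0.4,0,0],[0,0,0],0]

```text
t: 3.7
ee_pos: [0.5227, -0.1556, 0.0083]
ee_rot: [180.0, -0.0, 88.8]
ft_force: [0.7, 0.1, 1.1]
grip_width: 0.498
grip_force: 0.0
```

```bash
cat > pin.py <<'E'
from h import *
def pin(f):
    h=cv2.cvtColor(cv2.GaussianBlur(f['image'],(5,5),0),cv2.COLOR_RGB2HSV)
    return h
s=get_state();print(s['ee_pos'],s['ft_force'])
a=grab('wrist'); b=grab('wrist')
cv2.imwrite('pics/p.png',cv2.resize(np.hstack([a['image'][:320,:,::-1],b['image'][:320,:,::-1]]),(800,229)))
E
python3 pin.py; cp pics/p.png pics/p1.png
```

```text
[ 0.52270069 -0.15555268  0.00833201] [0.66027953 0.09873329 1.06160402]
```

View pics/p1.png

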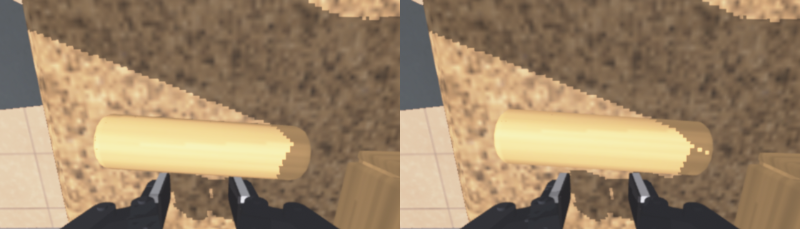

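The pin rolls ahead freely between the two frames (rows 118 to 112 at the left end), so it is rolling. I'll carry on.

apply_moves:
  deltas:
    - [[0.4,0,0],[0,0,0],0]
    - [[0.4,0,0],[0,0,0],0]
    - [[0.4,0,0],[0,0,0],0]
    - [[0.4,0,0],[0,0,0],0]
    - [[0.4,0,0],[0,0,0],0]

```text
t: 4.22
ee_pos: [0.5235, -0.1157, 0.0082]
ee_rot: [-180.0, -0.0, 88.8]
ft_force: [0.4, -0.9, 0.2]
grip_width: 0.499
grip_force: 0.2
```

apply_moves:
  deltas:
    - [[0.4,0,0],[0,0,0],0]
    - [[0.4,0,0],[0,0,0],0]
    - [[0.4,0,0],[0,0,0],0]
    - [[0.3,0,0],[0,0,0],0]

```text
t: 4.55
ee_pos: [0.524, -0.0854, 0.0082]
ee_rot: [-180.0, -0.0, 88.8]
ft_force: [-0.3, 0.1, -0.4]
grip_width: 0.502
grip_force: 0.0
```

```bash
python3 pin.py; cp pics/p.png pics/p2.png
python3 - <<'E'
from h import *
f=grab('wrist'); cv2.imwrite('pics/p3.png',f['image'][:,:,::-1])
import pickle; pickle.dump(f,open('p3.pkl','wb'))
g=grab('top','top6')
for v in range(200,275,12): print(v,[tuple(int(x) for x in g['image'][v,u]) for u in range(222,246,2)])
E
```

```text
[ 0.52403031 -0.08543243  0.00823659] [-0.25215161  0.11006007 -0.42674982]
200 [(130, 104, 71), (87, 70, 51), (77, 64, 46), (68, 56, 43), (61, 52, 39), (62, 52, 41), (56, 47, 34), (56, 46, 35), (63, 51, 38), (62, 52, 38), (61, 52, 37), (61, 54, 39)]
212 [(93, 76, 56), (81, 65, 45), (77, 61, 43), (63, 52, 34), (57, 47, 33), (60, 48, 36), (65, 55, 41), (64, 52, 38), (66, 54, 42), (62, 51, 36), (65, 56, 41), (62, 50, 39)]
224 [(44, 33, 29), (43, 38, 26), (55, 46, 31), (58, 45, 31), (71, 54, 36), (81, 64, 46), (86, 70, 47), (85, 69, 45), (82, 65, 43), (78, 63, 43), (54, 43, 29), (39, 33, 30)]
236 [(58, 49, 39), (61, 50, 43), (60, 51, 41), (60, 49, 37), (59, 46, 38), (57, 51, 41), (60, 50, 41), (56, 47, 39), (54, 45, 36), (52, 48, 36), (51, 42, 36), (50, 41, 37)]
248 [(56, 47, 36), (52, 43, 34), (55, 43, 40), (58, 51, 42), (66, 57, 51), (73, 64, 53), (74, 62, 53), (75, 66, 56), (75, 63, 54), (79, 65, 55), (73, 64, 55), (75, 60, 52)]
260 [(69, 56, 39), (59, 48, 31), (55, 46, 34), (52, 43, 33), (49, 40, 33), (38, 28, 21), (38, 29, 23), (39, 35, 25), (40, 28, 22), (40, 31, 26), (41, 31, 26), (39, 30, 27)]
272 [(75, 58, 42), (61, 50, 32), (54, 41, 28), (53, 43, 26), (59, 46, 33), (62, 49, 34), (58, 47, 31), (81, 66, 47), (95, 75, 52), (86, 69, 50), (59, 51, 39), (70, 63, 57)]
```

View pics/p3.png

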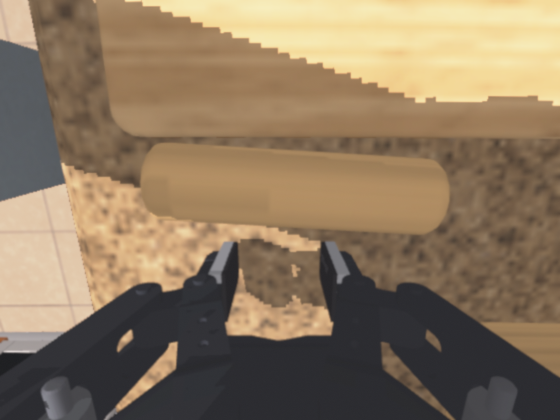

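The pin is next to the board: board edge at row 136, pin from (145, 181) to (447, 196), still skewed a few degrees. I'll measure the gap.

Run:
```python
from h import *
import pickle; f=pickle.load(open('p3.pkl','rb'))
for uv,z in [((147,181),.018),((445,196),.018),((140,136),.02),((540,138),.02)]: print(onz(f,uv,z).round(4))
```

```text
[ 0.4643 -0.0426  0.018 ]
[ 0.6032 -0.0523  0.018 ]
[ 0.4649 -0.0222  0.02  ]
[ 0.6412 -0.0261  0.02  ]
```

apply_moves:
  deltas:
    - [[0.2,0,0],[0,0,0],0]
    - [[0.2,0,0],[0,0,0],0]
    - [[0.15,0,0],[0,0,0],0]
    - [[0.1,0,0],[0,0,0],0]
    - [[0,0,0],[0,0,0],0]

```text
t: 5.17
ee_pos: [0.5246, -0.0733, 0.0084]
ee_rot: [180.0, 0.0, 88.8]
ft_force: [0.6, -0.0, 1.1]
grip_width: 0.502
grip_force: 0.0
```

apply_moves:
  deltas:
    - [[0.1,0,0],[0,0,0],0]
    - [[0.1,0,0],[0,0,0],0]
    - [[0,0,0],[0,0,0],0]
    - [[0,0,0],[0,0,0],0]

```text
t: 5.5
ee_pos: [0.525, -0.0699, 0.0085]
ee_rot: [179.9, 0.0, 88.8]
ft_force: [1.3, -2.1, -0.1]
grip_width: 0.496
grip_force: 1.3
```

```bash
cat > edges.py <<'E'
from h import *
f=grab('wrist','e'); s=get_state(); print(s['ee_pos'].round(4),s['ft_force'].round(2))
im=cv2.GaussianBlur(f['image'],(3,3),0).astype(float)
for u in (180,210,260,300,350,400,430):
    col=im[60:290,u,:].sum(1); g=col[3:]-col[:-3]
    i=np.argsort(-abs(g)); pk=[]
    for k in i:
        if all(abs(k-p)>6 for p in pk): pk.append(k)
        if len(pk)==5: break
    print(u,[(int(k+61.5),int(g[k])) for k in sorted(pk)])
E
python3 edges.py
```

```text
[ 0.525  -0.0699  0.0085] [ 0.17 -2.34  0.44]
180 [(169, -30), (244, 99), (253, 72), (260, -31), (287, -268)]
210 [(168, -27), (245, 32), (252, -151), (267, 85), (274, -168)]
260 [(73, -187), (171, 27), (246, -77), (271, 36), (280, -29)]
300 [(87, -222), (171, 44), (267, 33), (278, -79), (287, -38)]
350 [(101, -137), (172, 42), (246, -47), (253, -96), (274, -51)]
400 [(119, -200), (172, 48), (245, -38), (268, -45), (283, -106)]
430 [(124, -189), (169, -29), (176, 52), (242, -86), (287, -78)]
```

The pin lies straight against the board: top rows 169–172, bottom about 245 all along, with 2.3 N of contact. I'll back off gently, rise, and go over to the handle.

apply_moves:
  deltas:
    - [[-0.2,0,0],[0,0,0],0]
    - [[-0.4,0,0],[0,0,0],0]
    - [[-0.8,0,0],[0,0,0],0]
    - [[-1,0,-0.5],[0,0,0],0]
    - [[-1,0,-1],[0,0,0],0]

```text
t: 5.97
ee_pos: [0.5198, -0.1371, 0.0358]
ee_rot: [-179.6, -0.2, 88.9]
ft_force: [0.7, 0.1, -0.0]
grip_width: 0.499
grip_force: 0.0
```

apply_moves:
  deltas:
    - [[0,0,-1],[0,0,0],0]
    - [[-0.5,0,-1],[0,0,0],0]
    - [[-1,0.3,-1],[0,0,0],0]
    - [[-1,0.5,-1],[0,0,0],0]
    - [[-1,0.5,-1],[0,0,0],0]

```text
t: 6.38
ee_pos: [0.5468, -0.2087, 0.1388]
ee_rot: [-179.9, -0.1, 88.8]
ft_force: [0.2, -0.3, -0.6]
grip_width: 0.5
grip_force: 0.0
```

apply_moves:
  deltas:
    - [[-1,0.5,0],[0,0,0],0]
    - [[-1,0.5,0],[0,0,0],0]
    - [[-0.5,0.2,0],[0,0,0],0]
    - [[0,0,0],[0,0,0],0]

```text
t: 6.72
ee_pos: [0.5708, -0.2607, 0.138]
ee_rot: [180.0, 0.0, 88.7]
ft_force: [0.4, -0.3, -0.6]
grip_width: 0.501
grip_force: 0.0
```

Run:
```python
from h import *
import pickle
f=grab('wrist','w5'); pickle.dump(f,open('w5.pkl','wb')); s=get_state(); print(s['ee_pos'].round(4),s['ee_rot'].round(2))
print('proj bar',proj(f,(.596,-.173,.06)),proj(f,(.596,-.209,.06)),proj(f,(.596,-.245,.06)))
```

```text
[ 0.5698 -0.2589  0.1374] [-1.7991e+02 -8.0000e-02  8.8720e+01]
proj bar [310.70045985  92.99412946] [310.39952174 144.57301744] [310.09516698 191.90034882]
```

Run:
```python
from h import *
import pickle
f=pickle.load(open('w5.pkl','rb'))
hsv=cv2.cvtColor(f['image'],cv2.COLOR_RGB2HSV)
m=((hsv[...,1]<60)&(hsv[...,2]>40)).astype(np.uint8)
m=cv2.morphologyEx(m,cv2.MORPH_OPEN,np.ones((3,3)))
m[230:]=0
n,l,st,c=cv2.connectedComponentsWithStats(m)
for i in range(1,n):
    if st[i,4]>60: print(st[i],c[i].round(1))
for v in range(80,215,10):
    u=np.flatnonzero(m[v,260:345])+260
    if len(u): print(v,u.min(),u.max(),len(u),onz(f,(u.min(),v),.06).round(4)[:2],onz(f,(u.max(),v),.06).round(4)[:2])
```

```text
[    0     0   105   127 10349] [49.1 57. ]
[475   0  38   9 213] [493.1   3. ]
[ 497   59   63  119 4499] [531.3 114.8]
[379  77   9  42 201] [382.6  96.8]
[ 300   81   63  121 2907] [321.7 137.9]
[374 124   8  39 177] [377.5 143.5]
[ 61 134   8  12  66] [ 64.8 139.4]
[369 168   8  36 169] [372.7 185.5]
[  9 197  12   9  70] [ 14.8 200.7]
[ 29 206  11   8  68] [ 34.3 209.5]
[ 59 218   8  12  76] [ 62.  223.5]
[219 222 128   8 648] [274.3 226.8]
90 305 344 40 [ 0.592  -0.1709] [ 0.6196 -0.1715]
100 304 318 15 [ 0.5912 -0.1776] [ 0.6012 -0.1778]
110 303 317 15 [ 0.5905 -0.1844] [ 0.6006 -0.1846]
120 303 317 15 [ 0.5905 -0.1913] [ 0.6007 -0.1916]
130 303 316 14 [ 0.5905 -0.1984] [ 0.6    -0.1986]
140 302 315 14 [ 0.5898 -0.2055] [ 0.5994 -0.2058]
150 302 315 14 [ 0.5898 -0.2128] [ 0.5995 -0.213 ]
160 301 314 14 [ 0.589  -0.2202] [ 0.5988 -0.2205]
170 301 314 14 [ 0.589  -0.2278] [ 0.5989 -0.228 ]
180 300 313 14 [ 0.5882 -0.2355] [ 0.5982 -0.2357]
190 300 344 45 [ 0.5882 -0.2433] [ 0.6222 -0.2441]
```

The bar is 10 mm wide at (0.595, −0.208) as expected, and the box yaw is about −2°. I'll move above the bar with the opening at about 28 mm.

apply_moves:
  deltas:
    - [[0.62,0.3,0.4],[0,0,0.1],0.34]
    - [[0.62,0.3,0.4],[0,0,0],0.34]
    - [[0.62,0.3,0.4],[0,0,0],0.34]
    - [[0.62,0.3,0.4],[0,0,0],0.34]
    - [[0,0,0],[0,0,0],0.34]

```text
t: 7.18
ee_pos: [0.5952, -0.2052, 0.1034]
ee_rot: [-179.8, -0.2, 88.3]
ft_force: [-0.1, -0.4, -0.3]
grip_width: 0.33
grip_force: 0.0
```

Run:
```python
from h import *
s=get_state(); print(s['ee_pos'].round(4),s['ee_rot'].round(2),s['grip_width'])
f=grab('wrist','w6')
# far fingertip / near fingertip location vs bar
im=f['image'][120:320,120:460,::-1]; cv2.imwrite('pics/w6c.png',cv2.resize(im,(680,400)))
print(proj(f,s['ee_pos']), proj(f,(.595,-.209,.06)),proj(f,(.629,-.209,.079)))
```

```text
[ 0.5952 -0.2052  0.1034] [-179.75   -0.18   88.34] 0.330274761014075
[277.81905586 254.69390583] [278.06164124 232.42000247] [333.15169664 241.97889146]
```

apply_moves:
  deltas:
    - [[-0.15,-0.07,0.4],[0,0,0],0.34]
    - [[0,0,0.4],[0,0,0],0.34]
    - [[0,0,0.4],[0,0,0],0.34]
    - [[0,0,0.3],[0,0,0],0.34]

```text
t: 7.57
ee_pos: [0.5938, -0.213, 0.0751]
ee_rot: [-179.9, -0.0, 88.1]
ft_force: [-0.9, 0.2, -0.2]
grip_width: 0.333
grip_force: 0.0
```

apply_moves:
  deltas:
    - [[0,0,0.3],[0,0,0],0.34]
    - [[0,0,0.3],[0,0,0],0.34]
    - [[0,0,0.3],[0,0,0],0.34]

```text
t: 7.82
ee_pos: [0.5945, -0.2129, 0.0576]
ee_rot: [-180.0, -0.0, 88.1]
ft_force: [-0.4, 0.1, -0.0]
grip_width: 0.329
grip_force: 0.0
```

Run:
```python
from h import *
s=get_state(); print(s['ee_pos'].round(4),s['ee_rot'].round(2),s['ft_force'].round(2),s['moment'].round(2))
```

```text
[ 0.5945 -0.2129  0.0576] [-180.    -0.    88.1] [-0.36  0.05 -0.  ] [0.   0.   0.09]
```

No contact so far. I'll go down the last 12 mm and close.

apply_moves:
  deltas:
    - [[0,0,0.2],[0,0,0],0.34]
    - [[0,0,0.2],[0,0,0],0.34]
    - [[0,0,0.2],[0,0,0],0.34]
    - [[0,0,0],[0,0,0],0.34]

```text
t: 8.15
ee_pos: [0.594, -0.2123, 0.0453]
ee_rot: [-179.9, -0.0, 88.1]
ft_force: [0.2, 0.6, 0.1]
grip_width: 0.325
grip_force: 0.0
```

apply_moves:
  deltas:
    - [[0,0,0],[0,0,0],0.7]
    - [[0,0,0],[0,0,0],1]
    - [[0,0,0],[0,0,0],1]
    - [[0,0,0],[0,0,0],1]
  squeeze: 50

```text
t: 8.48
ee_pos: [0.5939, -0.2125, 0.0464]
ee_rot: [-179.9, -0.0, 88.1]
ft_force: [-2.7, -1.0, 2.0]
grip_width: 0.093
grip_force: 48.8
```

The bar is gripped (opening about 8–10 mm, 49 N). I'll check the pin in the top view numerically before pulling.

Run:
```python
from h import *
import pickle
g=grab('top','top7'); f0=cv2.imread('pics/top.png')[:,:,::-1]
print('expected pin px',proj(g,(.465,-.04,.018)),proj(g,(.595,-.043,.018)),'width',proj(g,(.53,-.059,.018))[0]-proj(g,(.53,-.023,.018))[0])
for v in range(216,284,8): print(v,[int(x) for x in g['image'][v,222:250:1].astype(int).sum(1)],'|',[int(x) for x in f0[v,222:250:3].astype(int).sum(1)])
```

```text
expected pin px [231.90103792 268.75957048] [233.42364265 221.64994442] width 13.015547007975414
216 [342, 327, 323, 311, 265, 233, 198, 205, 207, 199, 189, 169, 168, 163, 178, 184, 157, 164, 145, 141, 143, 141, 135, 139, 138, 147, 149, 152] | [339, 307, 202, 236, 240, 252, 243, 237, 241, 245]
224 [348, 342, 318, 311, 287, 290, 310, 334, 345, 323, 285, 235, 205, 200, 202, 190, 176, 164, 166, 156, 155, 138, 146, 150, 145, 146, 135, 145] | [341, 303, 187, 246, 225, 253, 270, 257, 250, 245]
232 [338, 327, 304, 284, 265, 266, 281, 244, 216, 202, 211, 204, 202, 195, 190, 195, 186, 171, 146, 142, 149, 152, 143, 134, 131, 127, 148, 150] | [332, 278, 184, 244, 251, 249, 237, 254, 221, 263]
240 [344, 329, 309, 276, 227, 191, 188, 198, 209, 212, 201, 203, 205, 190, 194, 183, 171, 149, 147, 144, 136, 152, 142, 150, 151, 136, 128, 146] | [333, 283, 190, 270, 231, 250, 230, 245, 257, 262]
248 [295, 240, 199, 176, 180, 189, 202, 195, 191, 199, 194, 197, 203, 196, 188, 181, 174, 152, 149, 148, 140, 144, 153, 152, 138, 133, 125, 144] | [341, 276, 234, 251, 285, 227, 247, 253, 246, 251]
256 [195, 183, 184, 182, 185, 176, 198, 202, 202, 204, 202, 197, 201, 186, 187, 183, 152, 144, 127, 137, 132, 138, 142, 139, 140, 139, 171, 187] | [333, 265, 220, 230, 224, 232, 228, 262, 246, 240]
264 [204, 192, 195, 174, 173, 182, 177, 193, 187, 186, 195, 185, 184, 183, 179, 173, 161, 147, 136, 125, 125, 131, 147, 164, 162, 153, 162, 159] | [343, 253, 213, 223, 233, 248, 239, 229, 231, 243]
272 [185, 180, 136, 135, 128, 134, 150, 142, 147, 159, 157, 142, 136, 124, 138, 119, 122, 128, 131, 128, 153, 184, 212, 190, 148, 105, 89, 99] | [333, 227, 237, 278, 235, 227, 221, 243, 251, 240]
280 [137, 118, 133, 147, 153, 148, 146, 141, 135, 136, 139, 140, 140, 124, 130, 118, 134, 149, 161, 141, 116, 88, 89, 94, 90, 89, 88, 100] | [236, 264, 262, 239, 236, 236, 236, 188, 138, 130]
```

The pin's right edge sits at column 238–239 over rows 224–264, which matches lying against the board. Now I'll pull the drawer about 74 mm at first.

apply_moves:
  deltas:
    - [[0,-0.2,0],[0,0,0],1]
    - [[0,-0.35,0],[0,0,0],1]
    - [[0,-0.4,0],[0,0,0],1]
    - [[0,-0.4,0],[0,0,0],1]
    - [[0,-0.4,0],[0,0,0],1]
  squeeze: 60

```text
t: 8.95
ee_pos: [0.5621, -0.211, 0.0465]
ee_rot: [179.6, -0.0, 88.1]
ft_force: [5.3, 3.2, -4.4]
grip_width: 0.092
grip_force: 58.7
```

apply_moves:
  deltas:
    - [[0,-0.4,0],[0,0,0],1]
    - [[0,-0.4,0],[0,0,0],1]
    - [[0,-0.4,0],[0,0,0],1]
    - [[0,-0.4,0],[0,0,0],1]
    - [[0,-0.35,0],[0,0,0],1]

```text
t: 9.37
ee_pos: [0.5234, -0.2091, 0.0465]
ee_rot: [179.6, -0.1, 88.0]
ft_force: [7.6, 5.0, -5.4]
grip_width: 0.09
grip_force: 58.6
```

apply_moves:
  deltas:
    - [[0,0,0],[0,0,0],1]
    - [[0,0,0],[0,0,0],1]

```text
t: 9.53
ee_pos: [0.5231, -0.2091, 0.0465]
ee_rot: [179.6, -0.1, 88.0]
ft_force: [6.5, 4.5, -5.8]
grip_width: 0.09
grip_force: 58.7
```

Run:
```python
from h import *
import pickle
s=get_state(); print(s['ee_pos'].round(4),s['ee_rot'].round(2),s['ft_force'].round(2),s['grip_width'])
f=grab('wrist','w8'); g=grab('top','top8'); h=grab('scene','s8')
pickle.dump((f,g,h),open('w8.pkl','wb'))
for p in [(.5505,-.2885,.054),(.5505,-.2885,.045),(.553,-.284,.079),(.553,-.284,.043)]:
    print(p,[proj(x,p).round(1) for x in (f,g,h)])
```

```text
[ 0.5231 -0.2091  0.0465] [ 1.7962e+02 -7.0000e-02  8.8020e+01] [ 6.47  4.46 -5.83] 0.08993328651507429
(0.5505, -0.2885, 0.054) [array([329.6, 383.2]), array([323.1, 237.6]), array([311.1, 224.3])]
(0.5505, -0.2885, 0.045) [array([327. , 370.8]), array([322.8, 237.7]), array([310.9, 226.7])]
(0.553, -0.284, 0.079) [array([343.4, 418.5]), array([322.2, 236.4]), array([309.9, 217.5])]
(0.553, -0.284, 0.043) [array([330.6, 362.1]), array([321.1, 236.8]), array([309.3, 227.1])]
```

The pull is 71 mm and the 6.5 N agrees with the spring. I'll make one composite view for the marker comparison.

Run:
```python
from h import *
import pickle
f,g,h=pickle.load(open('w8.pkl','rb'))
a=cv2.resize(g['image'][195:275,215:345],(520,320),interpolation=cv2.INTER_CUBIC)   #4x
b=cv2.resize(g['image'][225:252,300:335],(280,216),interpolation=cv2.INTER_CUBIC)   #8x
c=cv2.resize(h['image'][190:250,280:350],(280,240),interpolation=cv2.INTER_CUBIC)   #4x
d=cv2.resize(f['image'][280:420,210:470],(520,280),interpolation=cv2.INTER_CUBIC)   #2x
b=cv2.convertScaleAbs(b,alpha=1.8)
C=np.zeros((600,800,3),np.uint8); C[:320,:520]=a; C[:216,520:]=b; C[216:456,520:]=c; C[320:,:520]=d
cv2.imwrite('pics/fin.png',C[:,:,::-1])
```

```text
(no output)
```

View pics/fin.png

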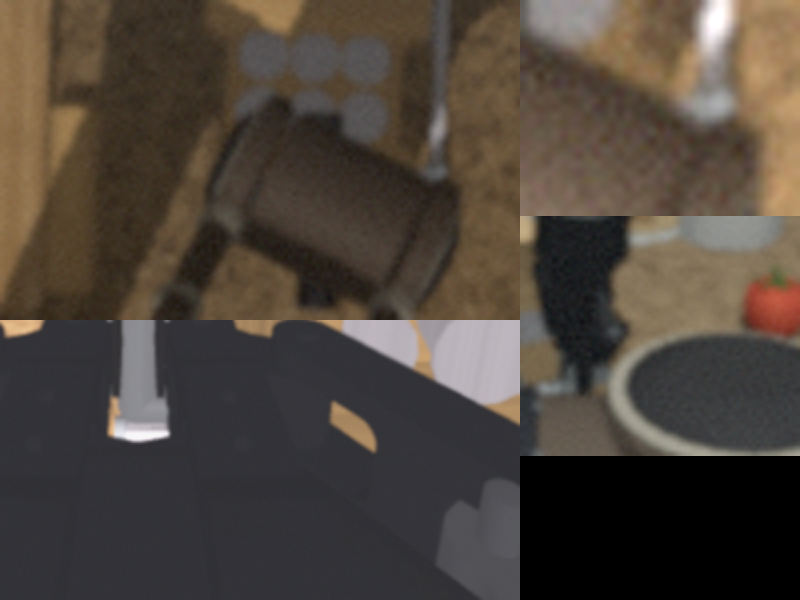

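Everything near the marker is hidden by the arm and gripper in this composite. I'll work out the pull distance from the pictures taken before the pull, as d = 34 mm + (bar − tip) along the box x axis, and refine it there.

Run:
```python
from h import *
import pickle
for nm in ('w2','w5'):
    f=pickle.load(open(nm+'.pkl','rb')); print(nm,f['origin'].round(3))
    hsv=cv2.cvtColor(f['image'],cv2.COLOR_RGB2HSV)
    for p in [(.55,-.285,.01),(.55,-.285,.03),(.55,-.285,.054)]: print(proj(f,p).round(1),end=' ')
    m=((hsv[...,1]<60)&(hsv[...,2]>40))
    u0=proj(f,(.55,-.285,.03)).round().astype(int); r=18
    print()
    for v in range(u0[1]-16,u0[1]+20):
        print(v,''.join('#' if x else '.' for x in m[v,u0[0]-24:u0[0]+24]), u0[0]-24)
    # rail line and bar line, both seen as lines on planes
    pts=[]; bar=[]
    for v in range(60,300):
        for u in np.flatnonzero(m[v]):
            q=onz(f,(u,v),.008)
            if .515<q[0]<.625 and -.302<q[1]<-.286 and not .53<q[0]<.575: pts.append(q[:2])
            q=onz(f,(u,v),.06)
            if .585<q[0]<.606 and -.238<q[1]<-.18: bar.append(q[:2])
    L=lambda P:cv2.fitLine(np.float32(P),cv2.DIST_HUBER,0,.01,.01).ravel()
    a=L(pts);b=L(bar); print('rail yaw',np.degrees(np.arctan(a[1]/a[0])),a[2:],len(pts),'bar yaw',-np.degrees(np.arctan(b[0]/b[1])),b[2:],len(bar))
```

```text
w2 [ 0.488 -0.189  0.342]
[329.5 209. ] [332.5 214. ] [336.6 220.8] 
198 ................................................ 308
199 ................................................ 308
200 ................................................ 308
201 ................................................ 308
202 ................................................ 308
203 ................................................ 308
204 ................................................ 308
205 ................................................ 308
206 ................................................ 308
207 ................................................ 308
208 ................................................ 308
209 ................................................ 308
210 ...............#########........................ 308
211 ##########....###############................... 308
212 ##############################.................. 308
213 ###################################..#####...... 308
214 ################################################ 308
215 ################################################ 308
216 #
[... 2640 characters left out ...]
############.............. 232
238 ..................################.............. 232
239 ....................#############............... 232
240 .....................#####...................... 232
241 .....................#####...................... 232
242 ###..................#####...................... 232
243 #####...............#####....................... 232
244 #####...............#####....................... 232
245 #####...............#####....................... 232
246 #####...............#####....................... 232
247 #####...............#####....................... 232
rail yaw -2.2866662 [ 0.58012974 -0.29555997] 693 bar yaw -2.9649892 [ 0.59457177 -0.20813286] 1145
```

Run:
```python
from h import *
import pickle
f=pickle.load(open('w2.pkl','rb')); g=pickle.load(open('w5.pkl','rb'))
hsv=cv2.cvtColor(g['image'],cv2.COLOR_RGB2HSV); m=((hsv[...,1]<60)&(hsv[...,2]>40))
for v in range(244,275): print(v,''.join('#' if x else '.' for x in m[v,240:275]))
print('w2 top / mid pointer'); 
for z in (.03,.04,.054,.06): print(z,onz(f,(335.6,230.5),z)[:2].round(4),onz(f,(335.2,227),z)[:2].round(4),'w5',onz(g,(254,243.5),z)[:2].round(4))
# slider block edges at z~.016
for z in (.01,.02): print(z,'w2 block L/R',onz(f,(322.5,221),z)[:2].round(4),onz(f,(337,213),z)[:2].round(4),'w5',onz(g,(249,237),z)[:2].round(4),onz(g,(266.5,237),z)[:2].round(4))
```

```text
244 ............#####..................
245 ............#####..................
246 ............#####..................
247 ............#####..................
248 ............#####..................
249 ............#####..................
250 ............####...................
251 .............##....................
252 ...................................
253 ...................................
254 ...................................
255 ...................................
256 ...................................
257 ...................................
258 ...................................
259 ...................................
260 ...................................
261 ...................................
262 ...................................
263 ...................................
264 ...................................
265 ...................................
266 ...................................
267 ...................................
268 ...................................
269 ...................................
270 ...................................
271 ...................................
272 ...................................
273 ...................................
274 ...................................
w2 top / mid pointer
0.03 [ 0.5549 -0.3046] [ 0.5542 -0.3004] w5 [ 0.5476 -0.2998]
0.04 [ 0.5528 -0.3009] [ 0.552  -0.2968] w5 [ 0.5486 -0.2955]
0.054 [ 0.5498 -0.2957] [ 0.5491 -0.2918] w5 [ 0.55   -0.2896]
0.06 [ 0.5485 -0.2935] [ 0.5478 -0.2897] w5 [ 0.5506 -0.287 ]
0.01 w2 block L/R [ 0.5426 -0.3002] [ 0.5593 -0.2898] w5 [ 0.541  -0.3012] [ 0.5584 -0.3016]
0.02 w2 block L/R [ 0.5409 -0.2969] [ 0.5571 -0.2868] w5 [ 0.5422 -0.2972] [ 0.5589 -0.2976]
```

Two views agree on these values:

| Quantity | Value |
|---|---|
| Bar | (0.5946, −0.208) |
| Marker tip | x≈0.550, y≈−0.288 |
| Box yaw | about −2.5° |
| Pull needed | ≈75 mm |
| Pull so far | ≈71 mm |
| TCP x target | ≈0.519 |

I'll pull a little more.

apply_moves:
  deltas:
    - [[0,-0.1,0],[0,0,0],1]
    - [[0,-0.1,0],[0,0,0],1]
    - [[0,0,0],[0,0,0],1]
    - [[0,0,0],[0,0,0],1]

```text
t: 10.02
ee_pos: [0.5196, -0.2089, 0.0465]
ee_rot: [179.6, -0.1, 88.0]
ft_force: [6.8, 4.5, -4.7]
grip_width: 0.094
grip_force: 58.8
```

Run:
```python
from h import *
import pickle
s=get_state(); print(s['ee_pos'].round(4),s['ft_force'].round(2),s['grip_force'],s['grip_width'],s['t'])
# cross-check of front face: pre-pull outer top edge of drawer front in w2/w5, along a row through world y=-.26
for nm in ('w2','w5'):
    f=pickle.load(open(nm+'.pkl','rb')); im=cv2.GaussianBlur(f['image'],(3,3),0).astype(int)
    for y in (-.225,-.26,-.275):
        xs=np.arange(.600,.650,.0015); print(nm,y,[(round(x,4),int(im[tuple(proj(f,(x,y,.079)).round().astype(int)[::-1])].sum())) for x in xs if 0<=proj(f,(x,y,.079))[0]<559])
# pin now
g=grab('top','top9')
for v in (216,224,240,256,266): print(v,[int(x) for x in g['image'][v,222:250].astype(int).sum(1)])
```

```text
[ 0.5196 -0.2089  0.0465] [ 6.81  4.49 -4.66] 58.79656791687012 0.09435111300677236 10.0167
w2 -0.225 [(np.float64(0.6), 352), (np.float64(0.6015), 352), (np.float64(0.603), 347), (np.float64(0.6045), 343), (np.float64(0.606), 352), (np.float64(0.6075), 355), (np.float64(0.609), 351), (np.float64(0.6105), 344), (np.float64(0.612), 328), (np.float64(0.6135), 329), (np.float64(0.615), 348), (np.float64(0.6165), 347), (np.float64(0.618), 343), (np.float64(0.6195), 347), (np.float64(0.621), 349), (np.float64(0.6225), 352), (np.float64(0.624), 349), (np.float64(0.6255), 348), (np.float64(0.627), 364), (np.float64(0.6285), 451), (np.float64(0.63), 531), (np.float64(0.6315), 631), (np.float64(0.633), 644), (np.float64(0.6345), 644), (np.float64(0.636), 664), (np.float64(0.6375), 697), (np.float64(0.639), 680), (np.float64(0.6405), 560), (np.float64(0.642), 576), (np.float64(0.6435), 657), (np.float64(0.645), 667), (np.float64(0.6465), 662), (np.float64(0.648), 659), (np.float64(0.6495), 661)]
w2 -0.26 [(np.float64(0.6), 332), (np.float64(0.6015), 338), (np.float64(0.603), 337), (np.float64(
[... 4468 characters left out ...]
 276, 221, 190, 207, 215, 200, 188, 178, 171, 174, 173, 172, 178, 166, 143, 140, 143, 151, 148, 140, 139, 142, 161, 140]
224 [353, 342, 324, 310, 275, 290, 310, 332, 348, 348, 365, 351, 335, 295, 231, 201, 190, 176, 157, 146, 151, 142, 150, 150, 147, 133, 141, 138]
240 [337, 325, 316, 292, 267, 250, 225, 207, 211, 206, 200, 209, 202, 200, 190, 181, 166, 156, 136, 134, 140, 144, 150, 142, 145, 142, 133, 154]
256 [222, 193, 191, 170, 182, 182, 195, 200, 200, 206, 185, 197, 185, 199, 180, 181, 167, 136, 144, 138, 138, 146, 152, 128, 130, 133, 135, 142]
266 [184, 193, 181, 172, 166, 183, 178, 192, 191, 180, 176, 181, 177, 184, 172, 162, 153, 152, 128, 136, 140, 148, 141, 160, 155, 133, 173, 217]
```

The front's outer edge, seen independently in both views, is at x≈0.626 at the tip's y. That gives a pull of 75.5 mm against 74.4 mm now. The pin is unchanged at the board and the grip holds at 59 N, so I'll hand in.

```bash
python3 -c "
from plant import close_job
print(close_job())"
```

```text
the job is handed in; nothing more can be done
None
```

I handed the job in at about 10 s with the pin along the board's right-hand edge and the drawer held about 1 mm short of the marker by calculation, since the arm hid the marker at the end; no verdict came back.

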